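Put the eye-drop bottles and the jar back in their holders

ROBOT

A 6-joint arm with a two-finger parallel gripper is mounted at the origin on a cart in front of the work surface, level with it; the furniture and walls round the work are solid. World frame = base frame: x ahead of the robot, y to its left, z up, the work surface at z = 0. Lengths are in mm, angles in rad, forces in N, time in s.
With the tool pointing down it reaches from about 300 to 775 mm from the base axis. Payload 14.6 kg.
Tool frame: the origin (TCP) lies midway between the tips of the shut fingers; the grasp point (between the pads) lies grasp_offset behind it (grasp_offset is the distance from the TCP to the grasp point, in mm); z points along the fingers, y is the line along which they close (so a half turn about z gives the same grasp; the last joint's range is limited). The gripper opens to 85 mm and grips with 20 to 120 N. Pads are 22 mm wide; open, the fingers measure 114 mm over their backs; the gripper's body (76 mm by 85 mm) begins 54 mm behind the grasp point. The pads swing forward as they close: fully open they stand 13 mm farther back than shut.
Start: joints at [1.05, 0.3, 1.521, -0, 1.321, -0.067], TCP at [241.107, 494.325, 231.281] pointing down, gripper open.
Joint ranges: [-3.03, 3.03], [-0.79, 2.21], [0.23, 2.52], [-1.04, 4.18], [0, 3.07], [-2.55, 2.55]. Speed limits (rad/s): [2.22, 2.22, 2.57, 3.14, 3.14, 3.14].

INTERFACE

Orientations are given as a rotation vector (axis times angle).
In Python, from workcell import get_obs, capture, camera_params, sign_off, grasp_offset gives the robot as it stands.
- The arm moves only by the tool drive_tool, never from a script. Its argument "increments" is a list of rows, each a list of 5 numbers: the shift along the tool's x, y, z in mm, then the turn about the tool's z in rad, then the gripper's target within -1 to 1 (fully open at 1, half-way at 0, shut at -1). In form: [[dx, dy, dz, twist, fingers], ...]. A call has 1 to 8 rows; each row is the pose to reach, as a shift and turn from the pose commanded when the call began, along the tool's axes at that moment; what a row does not reach only later rows make up. A row lasts 1/10 s, in which the tool goes at most 50 mm and 8.59 degrees, less where a joint would pass 70% of its speed; a pose out of reach is approached as far as the arm can. A call with a gripper value outside its range is refused whole. The fingers move at their own pace and stop on an object; "grip_force" is the grip in N (left out, the last holds). Time passes only in rows, so rows that repeat a pose let the fingers close. It gives the time, the measured TCP pose, the force, the opening and the grip force at its end, in the units of the state.
- get_obs(): the state, without advancing time (a new reading comes with each control period).
- capture(name): name is "side" or "top"; returns (picture, depth): 384x512x3 uint8, red, green, blue; 384x512 float32, mm along the optical axis (not along the pixel's ray), 0 where there is no reading.
- camera_params(name): a dict with "fx", "fy", "cx", "cy" (pixels), "rvec" (rotation vector, rad) and "tvec" (3), from world to camera coordinates, as OpenCV has them. Camera axes: x right, y down, z forward; pixel columns grow to the right and rows downward; lengths in mm; the calibration is good to about 2 mm. A picture is of the moment at which its call begins. camera_params takes no time and is no camera call.
- sign_off(): hands the job in; it is judged then, once.
The state is a dict: "t": time; "joint_positions": joint angles; "qd": joint speeds; "joint_efforts": joint torques, N m; "tcp_pos": TCP position; "tcp_rot": TCP orientation; "wrist_force": force on the tool from outside, world axes, zero at the start; "ft_torque": the same for the moment, N m; "finger_gap": opening from 0.0 (shut) to 1.0 (fully open); "finger_force": force on a finger pad.
Only numpy, scipy, OpenCV 4.12 (cv2) and the standard library are available. Lean on these libraries where they do the work, as an engineer would, in place of code of your own. Each camera call takes 0.05 s, during which the arm holds its last target. There are 200 camera calls.

TASK

Put the three bottles and the brown-lidded jar that stand along the front of the desk away in the four round steel holders behind them, each standing upright on the floor of the holder of its own size: the two small drop bottles in the two small holders (either way round), the larger gel bottle in the medium one and the jar in the large one. Leave the black magnifier and the orange carton where they are.

Things in the scene. Friction and masses are not known exactly. Their poses are not given: they have to be found in the camera images.
- small_bottle_a_mid (a point): Small drop bottle with a blue pointed cap, 68 mm high; its round body is 27 mm across up to 45 mm, the cap above it 16 mm. The point is its centre, 34 mm above its foot. Stands upright at the start, its axis z pointing up.
- small_bottle_b_mid (a point): Small drop bottle with a red pointed cap, 62 mm high; its round body is 25 mm across up to 41 mm, the cap above it 16 mm. The point is its centre, 31 mm above its foot. Stands upright at the start, its axis z pointing up.
- gel_bottle_mid (a point): Larger white gel bottle, 85 mm high; its round body is 44 mm across, with sloping shoulders that end at 56 mm, the cap above about 27 mm. The point is its centre, 42.5 mm above its foot. Stands upright at the start, its axis z pointing up.
- jar_mid (a point): Low white jar with a wide ribbed brown lid that stays on, 35 mm high; the foot (up to 13 mm) is 53 mm across, the lid (from 14 mm up) 58 mm. The point is its centre, 17.5 mm above its foot. Stands upright at the start, its axis z pointing up.
- small_holder_1: Small round steel holder: a shallow open cup fixed to the desk, bore 40 mm, outer diameter 45 mm (51 mm at the flared lip), rim 12 mm above the desk, inner floor 3 mm above the desk. One of two alike; for either small drop bottle. Origin: centre of the underside, on the desk; z up.
- small_holder_2: Small round steel holder: a shallow open cup fixed to the desk, bore 40 mm, outer diameter 45 mm (51 mm at the flared lip), rim 12 mm above the desk, inner floor 3 mm above the desk. One of two alike; for either small drop bottle. Origin: centre of the underside, on the desk; z up.
- medium_holder: Medium round steel holder: a shallow open cup fixed to the desk, bore 54 mm, outer diameter 59 mm (65 mm at the flared lip), rim 12 mm above the desk, inner floor 3 mm above the desk. For the gel bottle. Origin: centre of the underside, on the desk; z up.
- large_holder: Large round steel holder: a shallow open cup fixed to the desk, bore 70 mm, outer diameter 75 mm (81 mm at the flared lip), rim 12 mm above the desk, inner floor 3 mm above the desk. For the jar. Origin: centre of the underside, on the desk; z up.
- magnifier_mid (a point): Black round stand magnifier, 36 mm across, 26 mm high, a bystander. The point is its centre, 13 mm above its foot.
- carton_mid (a point): Small orange carton, 30 x 66 x 22 mm high, a bystander; its length runs along its y axis. The point is its centre, 11 mm above the desk.

How it is judged:
By the outcome, as a careful person would: the job done as asked, in the order asked, and still so for the second after the job is handed in, with the robot touching nothing.
It also fails if it takes over 99 s, if anything falls off the work surface, if the arm or the gripper's body presses on something with over 40 N, if the wrist force passes 120 N, or if a joint passes its speed limit or range.

## Working session

There is one attempt and no reset: what is moved stays moved. The work goes in short steps, Python scripts to look and compute and a tool call to move; the robot and the scene stay as the last step left them, time stands still between calls to the robot, and variables do not carry over. Pictures are saved under pics/ and viewed, at most 14 in all, crops included, and the job is handed in when it is done.

Besides the shell and the picture viewer there is one more tool, called after ">>>" as name([rows], argument=value, ...), one row to a line, values as JSON. drive_tool: Moves the arm, as the interface text tells. Its arguments: {"type":"object","properties":{"increments":{"type":"array"},"grip_force":{"type":"number"}},"required":["increments"]}

```bash
mkdir -p pics
python3 - <<'E'
from workcell import *
import cv2,numpy as np
print(get_obs(),grasp_offset if not callable(grasp_offset) else grasp_offset())
for n in("top","side"):
    p,d=capture(n); cv2.imwrite(f"pics/{n}0.png",p[:,:,::-1]); np.save(f"{n}0.npy",d); print(camera_params(n))
E
```

```text
{'t': 0.0, 'joint_positions': array([ 1.05040118e+00,  3.00466408e-01,  1.52159213e+00,  2.83613025e-05,
        1.32070213e+00, -6.65875508e-02]), 'qd': array([-7.41703830e-05, -7.99501235e-04,  1.64220886e-03, -8.04027320e-04,
       -1.02599723e-03, -1.33812370e-03]), 'joint_efforts': array([-1.51927299e-03, -5.43504918e+01, -3.61793518e+01, -1.10413607e-04,
        4.05296101e-03,  4.80222070e-05]), 'tcp_pos': array([240.98694368, 494.12934808, 230.71921666]), 'tcp_rot': array([-7.06666970e-01, -3.06070824e+00,  1.74357033e-03]), 'wrist_force': array([ 0.10028606,  0.55202493, -0.00119652]), 'ft_torque': array([-0.00805225,  0.01215696,  0.03051068]), 'finger_force': 0.0, 'finger_gap': 1.000657862570806} 18.700000000000003
{'fx': 477.0625957524678, 'fy': 477.0625957524678, 'cx': 253.18502406284014, 'cy': 190.95043055968233, 'rvec': array([ 2.06597749, -2.13768544,  0.23645778]), 'tvec': array([  22.75137674,  537.32982673, 1118.99914477])}
{'fx': 408.2126683367122, 'fy': 408.2126683367122, 'cx': 257.30877069567305, 'cy': 192.2785943588905, 'rvec': array([ 2.1119212 ,  1.55935852, -0.48406132]), 'tvec': array([-171.18693598, -397.20511416, 1349.35618277])}
```

View pics/top0.png

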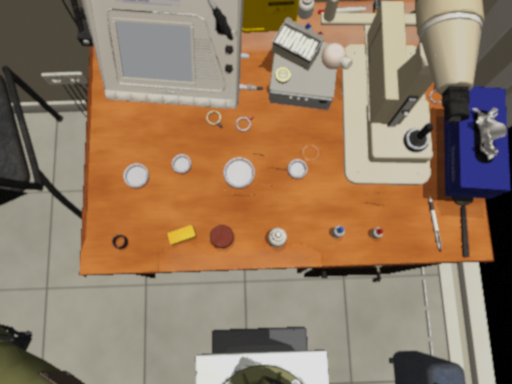

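View pics/side0.png

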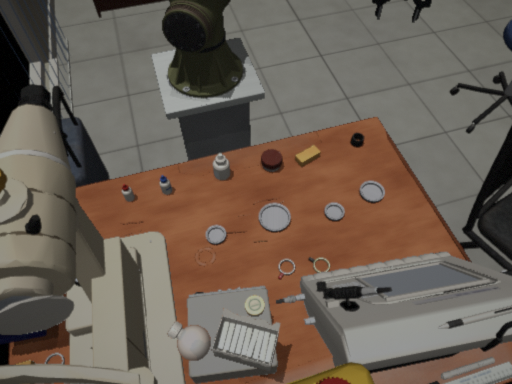

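The top view (robot at the bottom) shows the front row: magnifier (120,242), carton (181,235), jar (222,236), gel bottle (277,237), blue cap (338,231) and red cap (377,232). The holders are medium (136,175), small (181,163), large (239,172) and small (298,169). The side view confirms this layout.

```bash
cat > h.py <<'E'
import cv2,numpy as np
from workcell import *
def cam(n):
    c=camera_params(n); R=cv2.Rodrigues(c["rvec"])[0]; return c,R,np.array(c["tvec"])
def cast(n,u,v,z):
    c,R,t=cam(n); o=-R.T@t; d=R.T@np.array([(u-c["cx"])/c["fx"],(v-c["cy"])/c["fy"],1]); return (o+d*(z-o[2])/d[2])[:2]
def cloud(n,d):
    c,R,t=cam(n); v,u=np.indices(d.shape)
    P=np.stack([(u-c["cx"])/c["fx"]*d,(v-c["cy"])/c["fy"]*d,d],-1)-t
    return P@R
def proj(n,P):
    c,R,t=cam(n); q=R@np.array(P,float)+t; return q[0]/q[2]*c["fx"]+c["cx"],q[1]/q[2]*c["fy"]+c["cy"]
E
python3 - <<'E'
from h import *
B=dict(mag=(120,242),carton=(181,235),jar=(222,236),gel=(277,237),blue=(338,231),red=(377,232),med=(136,175),s1=(181,163),large=(239,172),s2=(298,169))
Z=dict(mag=26,carton=22,jar=35,gel=85,blue=68,red=62,med=12,s1=12,large=12,s2=12)
for n in("top","side"):
    im=cv2.imread(f"pics/{n}0.png"); W=cloud(n,np.load(f"{n}0.npy"))
    hsv=cv2.cvtColor(im,cv2.COLOR_BGR2HSV).astype(int)
    for k,(u,v) in B.items():
        xy=cast("top",u,v,Z[k]); 
        near=np.hypot(W[...,0]-xy[0],W[...,1]-xy[1])<50
        if k in("med","s1","large","s2"): m=near&(hsv[...,1]<90)&(hsv[...,2]>90)
        else: m=near&(W[...,2]>8)
        nc,l,st,ce=cv2.connectedComponentsWithStats(m.astype(np.uint8))
        if nc<2: print(n,k,'none',xy);continue
        i=1+np.argmax(st[1:,4]); pts=np.argwhere(l==i)[:,::-1].astype(np.float32)
        w=W[l==i]; h=w[:,2]
        hull=cv2.convexHull(pts); e=cv2.fitEllipse(hull) if len(hull)>5 else None
        c=cast(n,*e[0],Z[k]) if e else None
        top=w[h>np.percentile(h,95)-8]
        print(n,k,st[i],'ell',c, 'hmax',h.max().round(),'topmean',top.mean(0).round(1),'rng',np.ptp(w[:,:2],axis=0).round())
E
```

```text
top mag [112 234  16  15 111] ell [430.01006029 341.26480718] hmax 29.0 topmean [431.5 343.2  24.4] rng [34. 35.]
top carton [167 224  29  21 342] ell [441.97556099 190.29782019] hmax 28.0 topmean [443.  188.6  22.4] rng [48. 70.]
top jar [211 224  23  24 438] ell [432.70507391  85.60781987] hmax 41.0 topmean [433.7  85.8  35.2] rng [57. 56.]
top gel [269 227  18  20 284] ell [419.21745723 -49.06139842] hmax 88.0 topmean [426.2 -51.3  81.7] rng [44. 42.]
top blue [332 225  13  13 115] ell [ 430.41238308 -197.17727441] hmax 70.0 topmean [ 435.8 -204.4   61.8] rng [26. 25.]
top red [371 227  13  11 107] ell [ 425.36122032 -291.91208453] hmax 63.0 topmean [ 430.1 -301.1   55.9] rng [23. 25.]
top med [123 163  26  25 499] ell [601.73290393 308.3807921 ] hmax 17.0 topmean [605.2 309.9   9.6] rng [64. 69.]
top s1 [172 154  19  19 301] ell [629.54398054 190.38664028] hmax 16.0 topmean [633.6 190.9  10. ] rng [53. 50.]
top large [223 157  32  31 766] ell [600.26441608  40.57337487] hmax 19.0 topmean [603.7  39.9   9.6] rng [81. 82.]
top s2 [287 159  21  20 309] ell [ 605.07875235 -112.031476
[... 527 characters left out ...]
blue [160 175  12  19 164] ell [ 463.71937337 -201.72952645] hmax 70.0 topmean [ 435.7 -204.6   61.8] rng [21. 27.]
side red [122 184  12  17 141] ell [ 454.62885522 -295.2913022 ] hmax 64.0 topmean [ 429.7 -300.7   54.2] rng [20. 24.]
side med [359 180  26  21 396] ell [599.78413464 308.87048181] hmax 16.0 topmean [596.8 311.7   9.5] rng [72. 71.]
side s1 [324 202  21  18 277] ell [627.64550531 190.2824502 ] hmax 16.0 topmean [626.6 192.7  10.8] rng [60. 55.]
side large [258 203  33  28 708] ell [599.21386534  39.68962097] hmax 17.0 topmean [594.4  42.2   9.5] rng [89. 83.]
side s2 [205 224  22  20 305] ell [ 602.95360851 -112.8471383 ] hmax 17.0 topmean [ 600.5 -111.7   10.1] rng [58. 52.]
```

>>> drive_tool([
  [-240,-271,0,-0.453,1],
  [-240,-271,0,-0.453,1],
  [-240,-271,0,-0.453,1],
  [-240,-271,0,-0.453,1],
  [-240,-271,0,-0.453,1],
  [-240,-271,0,-0.453,1],
  [-240,-271,0,-0.453,1],
  [-240,-271,0,-0.453,1],
], grip_force=40)

```text
t: 0.9
tcp_pos: [338.3, 142.5, 231.3]
tcp_rot: [0.006, 3.141, -0.001]
wrist_force: [-1.2, 1.0, 0.2]
finger_gap: 0.999
finger_force: 0.0
```

>>> drive_tool([
  [-97,-347,100,0,1],
  [-97,-347,100,0,1],
  [-97,-347,100,0,1],
  [-97,-347,100,0,1],
  [-97,-347,100,0,1],
  [-97,-347,100,0,1],
  [-97,-347,100,0,1],
  [-97,-347,100,0,1],
])

```text
t: 1.7
tcp_pos: [434.6, -204.5, 129.8]
tcp_rot: [-0.005, -3.14, -0.001]
wrist_force: [-0.5, 0.8, 0.1]
finger_gap: 1.004
finger_force: 0.0
```

>>> drive_tool([
  [0,0,0,0,1],
  [0,0,0,0,1],
])

```text
t: 1.9
tcp_pos: [434.4, -201.4, 130.9]
tcp_rot: [-0.003, -3.141, -0.001]
wrist_force: [0.2, -0.5, 0.8]
finger_gap: 0.998
finger_force: 0.0
```

Run:
```python
from h import *
o=get_obs(); print(o["tcp_pos"],o["tcp_rot"])
out=[]
for n in("top","side"):
    p,d=capture(n); u,v=map(int,proj(n,[435,-204,100])); c=p[v-50:v+50,u-65:u+65,::-1]; out.append(cv2.resize(c,None,fx=3,fy=3,interpolation=2))
cv2.imwrite("pics/a1.png",np.hstack(out))
```

```text
[ 434.37904771 -201.40576477  130.87969285] [-2.59681481e-03 -3.14058969e+00 -1.09399344e-03]
```

View pics/a1.png

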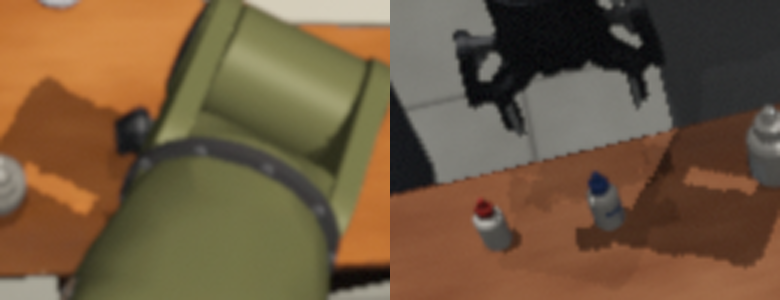

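The arm hides the top view. In the side crop the open fingers (tips near (515,125) and (640,100)) stand above and straddle the blue bottle (605,200), so I go down.

>>> drive_tool([
  [-1,-3,40,0,1],
  [-1,-3,75,0,1],
  [-1,-3,100,0,1],
  [-1,-3,115,0,1],
  [-1,-3,115,0,1],
  [-1,-3,115,0,1],
])

```text
t: 2.6
tcp_pos: [436.1, -204.1, 17.1]
tcp_rot: [-0.0, 3.141, -0.001]
wrist_force: [0.6, -0.0, 1.6]
finger_gap: 1.0
finger_force: 0.0
```

>>> drive_tool([
  [0,0,0,0,-1],
  [0,0,0,0,-1],
  [0,0,0,0,-1],
  [0,0,0,0,-1],
  [0,0,0,0,-1],
  [0,0,0,0,-1],
  [0,0,0,0,-1],
  [0,0,0,0,-1],
])

```text
t: 3.4
tcp_pos: [435.9, -204.7, 16.8]
tcp_rot: [0.001, 3.141, -0.0]
wrist_force: [-1.3, 0.8, 5.2]
finger_gap: 0.301
finger_force: 39.1
```

>>> drive_tool([
  [0,0,-30,0,-1],
  [0,0,-60,0,-1],
  [-30,20,-80,0,-1],
  [-65,40,-80,0,-1],
  [-100,60,-80,0,-1],
  [-135,80,-80,0,-1],
  [-168,92,-80,0,-1],
  [-168,92,-80,0,-1],
])

```text
t: 4.2
tcp_pos: [606.3, -110.8, 95.9]
tcp_rot: [-0.003, 3.141, 0.0]
wrist_force: [-0.5, -0.4, -0.1]
finger_gap: 0.3
finger_force: 39.4
```

>>> drive_tool([
  [0,0,0,0,-1],
  [0,0,0,0,-1],
  [0,0,0,0,-1],
])

```text
t: 4.5
tcp_pos: [603.1, -113.3, 96.5]
tcp_rot: [-0.003, -3.141, 0.0]
wrist_force: [-0.4, 0.5, -0.4]
finger_gap: 0.303
finger_force: 39.4
```

Run:
```python
from h import *
o=get_obs(); print(o["tcp_pos"],o["tcp_rot"],o["finger_gap"])
p,d=capture("side"); u,v=map(int,proj("side",[604,-112,50])); c=p[v-60:v+60,u-80:u+80,::-1]
cv2.imwrite("pics/a2.png",cv2.resize(c,None,fx=4,fy=4,interpolation=2))
```

```text
[ 603.14474439 -113.26208346   96.47327301] [-2.69140925e-03 -3.14144303e+00  4.11829838e-05] 0.30342655701827437
```

View pics/a2.png

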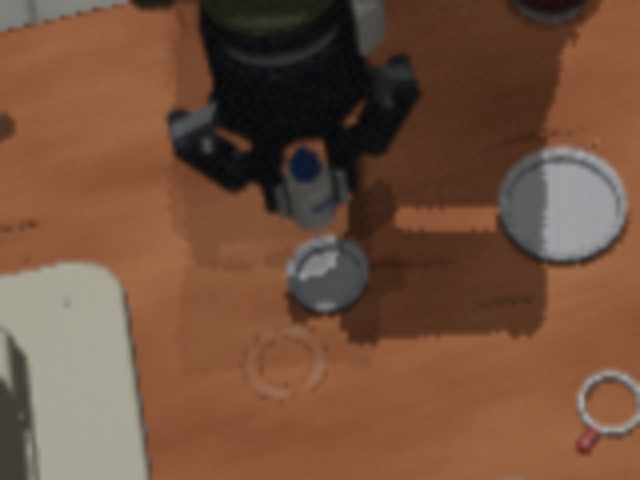

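The bottle (310,190) is held upright in front of and above the small holder (327,275), which fits its height and the camera's slant. I lower it now.

>>> drive_tool([
  [-1,1,35,0,-1],
  [-1,1,60,0,-1],
  [-1,1,72,0,-1],
  [-1,1,76,0,-1],
  [-1,1,76,0,-1],
  [-1,1,76,0,-1],
])

```text
t: 5.15
tcp_pos: [605.3, -112.0, 21.4]
tcp_rot: [0.002, 3.14, -0.001]
wrist_force: [-0.1, 0.5, -0.2]
finger_gap: 0.306
finger_force: 39.6
```

>>> drive_tool([
  [0,0,1.5,0,-1],
  [0,0,1.5,0,-1],
  [0,0,1.5,0,0.2],
  [0,0,1.5,0,0.2],
  [0,0,1.5,0,0.2],
  [0,0,1.5,0,0.2],
  [0,0,1.5,0,0.2],
])

```text
t: 5.85
tcp_pos: [604.8, -111.7, 18.7]
tcp_rot: [-0.001, -3.141, -0.0]
wrist_force: [-0.2, 0.4, -0.1]
finger_gap: 0.595
finger_force: 0.0
```

>>> drive_tool([
  [0,0,-25,0,0.2],
  [0,0,-60,0,0.2],
  [0,0,-100,0,1],
  [20,-30,-110,0,1],
  [60,-70,-110,0,1],
  [100,-110,-110,0,1],
  [140,-150,-110,0,1],
  [175,-188,-110,0,1],
])

```text
t: 6.65
tcp_pos: [442.7, -285.0, 129.0]
tcp_rot: [0.001, 3.141, -0.0]
wrist_force: [1.3, -1.1, -0.9]
finger_gap: 1.002
finger_force: 0.0
```

>>> drive_tool([
  [0,0,0,0,1],
  [0,0,0,0,1],
  [0,0,0,0,1],
])

```text
t: 6.95
tcp_pos: [444.9, -283.5, 128.8]
tcp_rot: [0.0, 3.141, 0.0]
wrist_force: [-0.1, 0.0, 0.7]
finger_gap: 1.001
finger_force: 0.0
```

Run:
```python
from h import *
o=get_obs(); print(o["tcp_pos"],o["tcp_rot"],o["finger_gap"])
im,d=capture("side"); cv2.imwrite("pics/a3.png",im[:,:,::-1]); W=cloud("side",d)
for xy in((604,-112),(430,-301)):
    m=(np.hypot(W[...,0]-xy[0],W[...,1]-xy[1])<25)&(W[...,2]<90); w=W[m&(W[...,2]>20)]; print(w[:,2].max(), w[w[:,2]>w[:,2].max()-12].mean(0))
```

```text
[ 444.85459758 -283.49924961  128.80880413] [2.91071381e-04 3.14140565e+00 1.74834262e-05] 1.001330086239658
74.3265482209376 [ 605.21261817 -111.97377698   67.11888334]
63.98139637692149 [ 430.1746629  -300.85013315   56.85583522]
```

>>> drive_tool([
  [15,-17.5,0,0,1],
  [15,-17.5,0,0,1],
  [15,-17.5,40,0,1],
  [15,-17.5,75,0,1],
  [15,-17.5,100,0,1],
  [15,-17.5,114,0,1],
  [15,-17.5,114,0,1],
  [15,-17.5,114,0,1],
])

```text
t: 7.8
tcp_pos: [430.1, -301.5, 15.7]
tcp_rot: [0.0, 3.141, -0.001]
wrist_force: [0.3, -1.0, 0.1]
finger_gap: 1.002
finger_force: 0.0
```

>>> drive_tool([
  [0,0,0,0,-1],
  [0,0,0,0,-1],
  [0,0,0,0,-1],
  [0,0,0,0,-1],
  [0,0,0,0,-1],
  [0,0,0,0,-1],
  [0,0,0,0,-1],
  [0,0,0,0,-1],
])

```text
t: 8.6
tcp_pos: [429.5, -301.7, 15.3]
tcp_rot: [0.001, 3.141, -0.001]
wrist_force: [-1.8, 0.3, 6.7]
finger_gap: 0.279
finger_force: 39.1
```

>>> drive_tool([
  [0,0,-30,0,-1],
  [0,0,-65,0,-1],
  [0,0,-105,0,-1],
  [0,30,-135,0,-1],
  [0,70,-135,0,-1],
  [0,110,-135,0,-1],
  [0,150,-135,0,-1],
  [0,150,-135,0,-1],
])

```text
t: 9.4
tcp_pos: [429.2, -148.2, 149.9]
tcp_rot: [0.004, -3.142, -0.001]
wrist_force: [-0.0, 0.0, -0.4]
finger_gap: 0.279
finger_force: 39.5
```

>>> drive_tool([
  [-20,40,0,0,-1],
  [-40,80,0,0,-1],
  [-65,120,0,0,-1],
  [-85,160,0,0,-1],
  [-110,200,0,0,-1],
  [-130,240,0,0,-1],
  [-155,275,0,0,-1],
  [-175,310,0,0,-1],
])

```text
t: 10.2
tcp_pos: [605.7, 159.6, 149.5]
tcp_rot: [-0.001, -3.142, 0.0]
wrist_force: [0.3, -0.9, 0.2]
finger_gap: 0.277
finger_force: 39.5
```

>>> drive_tool([
  [-15,20,20,0,-1],
  [-24,32,50,0,-1],
  [-24,32,50,0,-1],
  [-24,32,50,0,-1],
  [-24,32,50,0,-1],
])

```text
t: 10.7
tcp_pos: [629.2, 189.6, 101.5]
tcp_rot: [0.002, 3.14, 0.001]
wrist_force: [-0.4, 0.5, -1.3]
finger_gap: 0.279
finger_force: 39.5
```

Run:
```python
from h import *
o=get_obs(); print(o["tcp_pos"],o["tcp_rot"],o["finger_gap"])
p,d=capture("side"); u,v=map(int,proj("side",[628,190,50])); c=p[v-60:v+60,u-80:u+80,::-1]
cv2.imwrite("pics/a4.png",cv2.resize(c,None,fx=4,fy=4,interpolation=2))
```

```text
[629.19329831 189.58279879 101.49409936] [2.49544835e-03 3.13963559e+00 5.72670233e-04] 0.2788983818155597
```

View pics/a4.png

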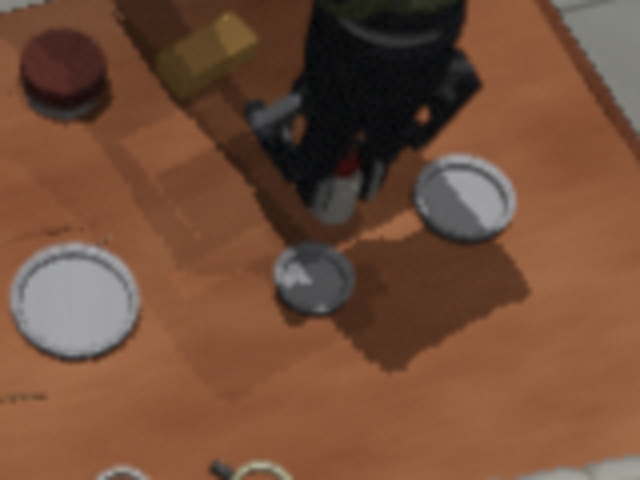

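The red-capped bottle (338,195) is held upright above the second small holder (315,280). I lower it.

>>> drive_tool([
  [0,0,35,0,-1],
  [0,0,62,0,-1],
  [0,0,76,0,-1],
  [0,0,82,0,-1],
  [0,0,82.5,0,-1],
  [0,0,82.5,0,-1],
  [0,0,82.5,0,-1],
])

```text
t: 11.45
tcp_pos: [629.2, 190.4, 18.4]
tcp_rot: [0.001, 3.14, 0.001]
wrist_force: [-0.2, -0.0, -0.3]
finger_gap: 0.276
finger_force: 39.5
```

>>> drive_tool([
  [0,0,0,0,-1],
  [0,0,0,0,0.2],
  [0,0,0,0,0.2],
  [0,0,0,0,0.2],
  [0,0,0,0,0.2],
])

```text
t: 11.95
tcp_pos: [628.6, 190.4, 17.2]
tcp_rot: [-0.001, -3.141, 0.0]
wrist_force: [0.5, 0.1, 0.2]
finger_gap: 0.6
finger_force: 0.0
```

>>> drive_tool([
  [0,0,-25,0,0.2],
  [0,0,-60,0,0.2],
  [0,0,-105,0,1],
  [20,-30,-140,0,1],
  [45,-70,-140,0,1],
  [75,-110,-140,0,1],
  [100,-150,-140,0,1],
  [100,-150,-140,0,1],
])

```text
t: 12.75
tcp_pos: [526.4, 37.1, 157.6]
tcp_rot: [-0.006, -3.141, 0.001]
wrist_force: [-0.9, 0.4, -0.5]
finger_gap: 1.004
finger_force: 0.0
```

Run:
```python
from h import *
o=get_obs(); print(o["tcp_pos"],o["tcp_rot"],o["finger_gap"])
im,d=capture("side"); cv2.imwrite("pics/a5.png",im[:,:,::-1]); W=cloud("side",d)
for xy in((604,-112),(628.5,190),(427,-51)):
    m=(np.hypot(W[...,0]-xy[0],W[...,1]-xy[1])<25)&(W[...,2]<95); w=W[m&(W[...,2]>20)]; print(w[:,2].max(), w[w[:,2]>w[:,2].max()-12].mean(0))
```

```text
[526.44748922  37.11697273 157.5749539 ] [-6.49405639e-03 -3.14099593e+00  8.40516515e-04] 1.0035930160040172
72.50605372969814 [ 605.62491037 -112.56087391   65.17777644]
66.52502770125398 [629.56527856 189.24663173  59.42070667]
87.31813652955094 [427.0222212  -50.88623098  82.04922606]
```

>>> drive_tool([
  [35,-32,0,0,1],
  [70,-63,0,0,1],
  [101,-90,0,0,1],
  [101,-90,0,0,1],
  [101,-90,0,0,1],
  [101,-90,0,0,1],
])

```text
t: 13.4
tcp_pos: [428.5, -48.8, 157.4]
tcp_rot: [-0.0, 3.141, 0.0]
wrist_force: [-0.0, 0.2, -0.3]
finger_gap: 0.999
finger_force: 0.0
```

>>> drive_tool([
  [0,0,35,0,1],
  [0,0,70,0,1],
  [0,0,95,0,1],
  [0,0,103,0,1],
  [0,0,103,0,1],
  [0,0,103,0,1],
])

```text
t: 14.0
tcp_pos: [428.4, -49.3, 55.2]
tcp_rot: [0.0, 3.14, -0.0]
wrist_force: [-0.0, -0.2, 0.5]
finger_gap: 0.999
finger_force: 0.0
```

Nudge to centre, then close.

>>> drive_tool([
  [1.5,-2,1,0,1],
  [1.5,-2,1,0,0],
  [1.5,-2,1,0,-1],
  [1.5,-2,1,0,-1],
  [1.5,-2,1,0,-1],
  [1.5,-2,1,0,-1],
  [1.5,-2,1,0,-1],
  [1.5,-2,1,0,-1],
])

```text
t: 14.8
tcp_pos: [426.3, -51.4, 53.7]
tcp_rot: [0.001, 3.141, 0.0]
wrist_force: [-0.8, 1.2, 6.1]
finger_gap: 0.296
finger_force: 39.9
```

>>> drive_tool([
  [0,0,-10,0,-1],
  [0,0,-30,0,-1],
  [0,0,-60,0,-1],
  [0,0,-90,0,-1],
  [0,0,-90,0,-1],
])

```text
t: 15.3
tcp_pos: [427.5, -51.8, 147.1]
tcp_rot: [0.001, 3.136, -0.002]
wrist_force: [0.2, 0.3, -1.1]
finger_gap: 0.291
finger_force: 40.2
```

Run:
```python
from h import *
o=get_obs(); print(o["tcp_pos"],o["tcp_rot"],o["finger_gap"])
p,d=capture("side"); u,v=map(int,proj("side",[427,-50,110])); c=p[v-60:v+60,u-80:u+80,::-1]
cv2.imwrite("pics/a6.png",cv2.resize(c,None,fx=4,fy=4,interpolation=2))
```

```text
[427.50906364 -51.803715   147.14668277] [ 1.19252763e-03  3.13553358e+00 -2.05500939e-03] 0.2914294421752442
```

View pics/a6.png

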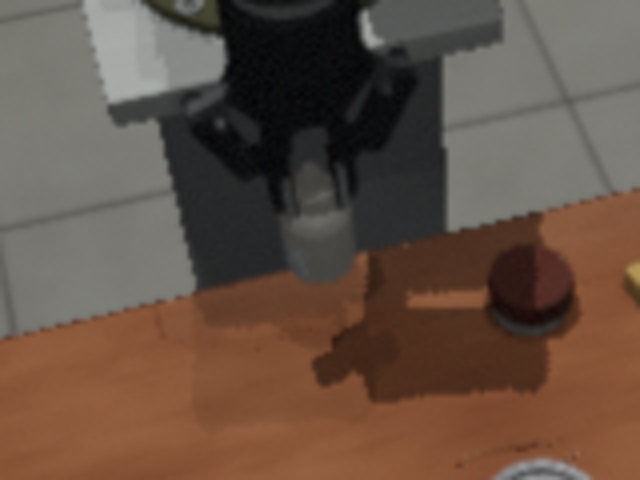

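The gel bottle (320,230) hangs upright by its cap. I carry it to the medium holder.

>>> drive_tool([
  [-15,35,0,0,-1],
  [-35,75,0,0,-1],
  [-55,115,0,0,-1],
  [-75,155,0,0,-1],
  [-95,195,0,0,-1],
  [-115,235,0,0,-1],
  [-132,275,0,0,-1],
  [-152,315,0,0,-1],
])

```text
t: 16.15
tcp_pos: [578.1, 265.0, 142.0]
tcp_rot: [-0.001, -3.14, 0.001]
wrist_force: [0.3, -0.6, -0.5]
finger_gap: 0.289
finger_force: 40.2
```

>>> drive_tool([
  [-12,25,10,0,-1],
  [-21,44,40,0,-1],
  [-21,44,55,0,-1],
  [-21,44,55,0,-1],
  [-21,44,55,0,-1],
  [-21,44,55,0,-1],
])

```text
t: 16.75
tcp_pos: [599.8, 306.8, 89.8]
tcp_rot: [0.003, 3.14, 0.001]
wrist_force: [-0.9, -0.5, -1.8]
finger_gap: 0.292
finger_force: 40.3
```

Run:
```python
from h import *
o=get_obs(); print(o["tcp_pos"],o["tcp_rot"],o["finger_gap"])
p,d=capture("side"); u,v=map(int,proj("side",[600,308,50])); c=p[v-60:v+60,u-80:u+80,::-1]
cv2.imwrite("pics/a7.png",cv2.resize(c,None,fx=4,fy=4,interpolation=2))
```

```text
[599.7831114  306.84901641  89.82462995] [2.50416368e-03 3.13989093e+00 1.12030486e-03] 0.29228895431839336
```

View pics/a7.png

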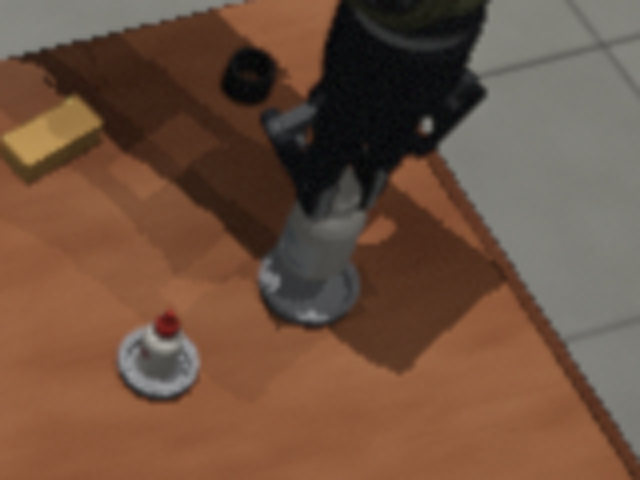

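The gel bottle (325,235) is upright just above the medium holder (310,288), and the red bottle stands in its holder at (160,360). I lower it.

>>> drive_tool([
  [-0.5,1.5,0,0,-1],
  [-0.5,1.5,15,0,-1],
  [-0.5,1.5,26,0,-1],
  [-0.5,1.5,31,0,-1],
  [-0.5,1.5,33,0,-1],
  [-0.5,1.5,33,0,-1],
  [-0.5,1.5,33,0,-1],
])

```text
t: 17.5
tcp_pos: [600.3, 309.0, 56.7]
tcp_rot: [0.001, 3.14, 0.001]
wrist_force: [-4.4, -2.8, 15.8]
finger_gap: 0.289
finger_force: 42.6
```

>>> drive_tool([
  [0,0,-0.5,0,-0.2],
  [0,0,-0.5,0,0],
  [0,0,-0.5,0,0.3],
  [0,0,-0.5,0,0.3],
  [0,0,-0.5,0,0.3],
])

```text
t: 18.0
tcp_pos: [599.7, 308.8, 55.5]
tcp_rot: [-0.001, -3.141, 0.0]
wrist_force: [-0.6, 0.3, 0.4]
finger_gap: 0.648
finger_force: 0.0
```

>>> drive_tool([
  [0,0,-25,0,0.3],
  [0,0,-60,0,0.3],
  [0,0,-90,0,1],
  [20,-30,-90,0,1],
  [45,-70,-90,0,1],
  [75,-110,-90,0,1],
  [105,-150,-90,0,1],
  [130,-185,-90,0,1],
])

```text
t: 18.8
tcp_pos: [468.0, 122.5, 145.7]
tcp_rot: [0.001, 3.141, -0.0]
wrist_force: [1.2, -0.1, 0.4]
finger_gap: 0.995
finger_force: 0.0
```

>>> drive_tool([
  [36,-38,0,0,1],
  [36,-38,0,0,1],
  [36,-38,0,0,1],
  [36,-38,0,0,1],
])

```text
t: 19.2
tcp_pos: [434.5, 86.5, 146.1]
tcp_rot: [0.001, 3.141, 0.0]
wrist_force: [-0.2, -0.8, -1.1]
finger_gap: 1.0
finger_force: 0.0
```

Run:
```python
from h import *
o=get_obs(); print(o["tcp_pos"],o["tcp_rot"],o["finger_gap"])
im,d=capture("side"); W=cloud("side",d)
for xy in((604,-112),(628.5,190),(600.7,308.6),(434,86)):
    m=(np.hypot(W[...,0]-xy[0],W[...,1]-xy[1])<28)&(W[...,2]<95); w=W[m&(W[...,2]>20)]; print(w[:,2].max(), w[w[:,2]>w[:,2].max()-12].mean(0))
```

```text
[434.46662646  86.49737855 146.11688812] [9.35922742e-04 3.14055158e+00 3.41676338e-04] 1.0004219862857269
72.65280452333057 [ 605.44062551 -112.1675679    64.9942531 ]
66.02296531032225 [629.60252329 188.96945978  58.57225626]
89.24560771316713 [600.20382698 306.52965117  84.39046881]
39.51911221617073 [435.44962177  85.71817074  34.77173593]
```

>>> drive_tool([
  [0,0,40,0,1],
  [0,0,80,0,1],
  [0,0,110,0,1],
  [0,0,130,0,1],
  [0,0,136,0,1],
  [0,0,136,0,1],
  [0,0,136,0,1],
])

```text
t: 19.95
tcp_pos: [434.3, 86.3, 10.6]
tcp_rot: [0.001, 3.14, 0.0]
wrist_force: [0.2, -0.0, 0.4]
finger_gap: 1.004
finger_force: 0.0
```

>>> drive_tool([
  [0,0,0,0,-1],
  [0,0,0,0,-1],
  [0,0,0,0,-1],
  [0,0,0,0,-1],
  [0,0,0,0,-1],
  [0,0,0,0,-1],
])

```text
t: 20.55
tcp_pos: [434.2, 86.1, 10.8]
tcp_rot: [0.001, 3.14, 0.0]
wrist_force: [-2.8, 0.5, 10.3]
finger_gap: 0.657
finger_force: 40.7
```

>>> drive_tool([
  [0,0,-15,0,-1],
  [0,0,-40,0,-1],
  [0,0,-75,0,-1],
  [0,0,-85,0,-1],
  [-30,-10,-85,0,-1],
  [-65,-18,-85,0,-1],
  [-100,-28,-85,0,-1],
  [-100,-28,-85,0,-1],
])

```text
t: 21.35
tcp_pos: [536.3, 56.8, 94.5]
tcp_rot: [0.003, 3.14, -0.0]
wrist_force: [0.2, 1.5, -0.9]
finger_gap: 0.662
finger_force: 43.3
```

>>> drive_tool([
  [-30,-10,0,0,-1],
  [-65,-18,0,0,-1],
  [-65,-18,0,0,-1],
  [-65,-18,0,0,-1],
  [-65,-18,0,0,-1],
])

```text
t: 21.85
tcp_pos: [597.7, 40.1, 94.5]
tcp_rot: [-0.001, -3.141, -0.0]
wrist_force: [0.8, 0.1, -0.4]
finger_gap: 0.66
finger_force: 43.3
```

Run:
```python
from h import *
o=get_obs(); print(o["tcp_pos"],o["tcp_rot"],o["finger_gap"])
p,d=capture("side"); u,v=map(int,proj("side",[600,40,50])); c=p[v-60:v+60,u-80:u+80,::-1]
cv2.imwrite("pics/a8.png",cv2.resize(c,None,fx=4,fy=4,interpolation=2))
```

```text
[597.65833592  40.14200022  94.48678417] [-8.90529727e-04 -3.14062103e+00 -6.46066803e-05] 0.6602429277057945
```

View pics/a8.png

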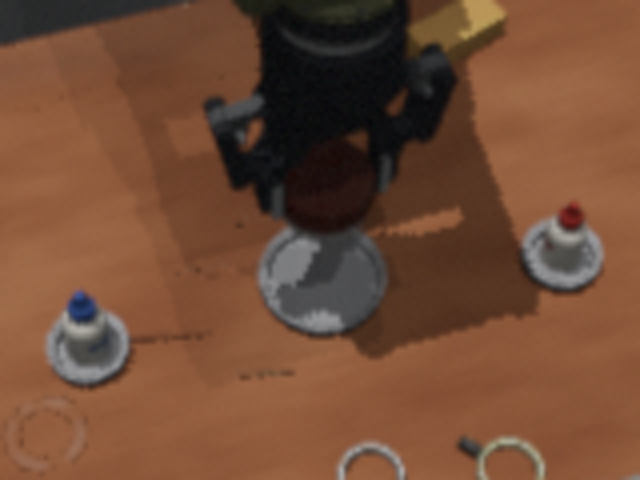

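The jar lid (330,185) is between the fingers over the large holder (323,277). I check its level before lowering.

Run:
```python
from h import *
p,d=capture("side"); W=cloud("side",d)
h=cv2.cvtColor(p,cv2.COLOR_RGB2HSV).astype(int)
m=(np.hypot(W[...,0]-598,W[...,1]-40)<40)&(W[...,2]>70)&(W[...,2]<135)
w=W[m]; 
red=m&(p[...,0].astype(int)>p[...,1]+12)
w=W[red]; print(len(w),w.min(0).round(),w.max(0).round())
top=w[(w[:,0]<618)]; A=np.c_[top[:,:2]-[598,40],np.ones(len(top))]; print(len(top),np.linalg.lstsq(A,top[:,2],rcond=None)[0], top[:,2].std())
for z0 in range(75,130,5):
    q=w[(w[:,2]>=z0)&(w[:,2]<z0+5)]; print(z0,len(q),q.mean(0).round(1) if len(q) else '')
g=W[m&~red]; g=g[(abs(g[:,1]-40)<15)&(g[:,2]<105)]; print(g.min(0).round(),g.max(0).round(),len(g))
```

```text
370 [574.   2.  90.] [625.  79. 123.]
298 [-1.02937733e-01  1.45806961e-02  1.17821182e+02] 4.631871420177823
75 0 
80 0 
85 0 
90 3 [610.8  43.1  91.5]
95 1 [605.   13.   99.6]
100 11 [614.5  39.  103.8]
105 24 [616.3  36.6 107.3]
110 29 [616.9  38.3 112.7]
115 228 [602.8  42.4 118.2]
120 74 [600.3  40.  120.8]
125 0 
[618.  26.  81.] [624.  53. 104.] 35
```

>>> drive_tool([
  [-2,0,30,0,-1],
  [-2,0,55,0,-1],
  [-2,0,70,0,-1],
  [-2,0,77,0,-1],
  [-2,0,80,0,-1],
  [-2,0,80,0,-1],
  [-2,0,80,0,-1],
])

```text
t: 22.65
tcp_pos: [601.1, 39.9, 15.8]
tcp_rot: [0.001, 3.14, -0.0]
wrist_force: [0.7, 0.1, 0.7]
finger_gap: 0.66
finger_force: 43.3
```

>>> drive_tool([
  [1,0,1.5,0,-1],
  [1,0,1.5,0,-1],
  [1,0,1.5,0,-1],
])

```text
t: 22.95
tcp_pos: [599.9, 39.9, 13.9]
tcp_rot: [0.001, 3.141, -0.0]
wrist_force: [-0.7, 0.8, 4.7]
finger_gap: 0.659
finger_force: 43.7
```

Contact with the floor; release and retreat.

>>> drive_tool([
  [0,0,0,0,0.6],
  [0,0,0,0,0.9],
  [0,0,0,0,1],
  [0,0,0,0,1],
  [0,0,0,0,1],
])

```text
t: 23.45
tcp_pos: [599.5, 39.9, 13.2]
tcp_rot: [-0.001, -3.141, 0.0]
wrist_force: [0.6, -0.2, 0.5]
finger_gap: 0.998
finger_force: 0.0
```

>>> drive_tool([
  [0,0,-25,0,1],
  [0,0,-60,0,1],
  [0,0,-100,0,1],
  [0,0,-150,0,1],
  [50,0,-180,0,1],
  [100,0,-200,0,1],
  [150,0,-200,0,1],
  [200,0,-200,0,1],
])

```text
t: 24.25
tcp_pos: [409.1, 40.0, 213.6]
tcp_rot: [0.001, 3.14, 0.0]
wrist_force: [0.5, 0.0, 2.0]
finger_gap: 0.998
finger_force: 0.0
```

>>> drive_tool([
  [30,50,0,0,1],
  [40,100,0,0,1],
  [40,150,0,0,1],
  [40,200,0,0,1],
  [40,250,0,0,1],
  [40,300,0,0,1],
  [40,300,0,0,1],
  [40,300,0,0,1],
])

```text
t: 25.05
tcp_pos: [370.6, 340.9, 212.6]
tcp_rot: [0.002, -3.141, 0.001]
wrist_force: [0.1, 0.3, -0.1]
finger_gap: 0.997
finger_force: 0.0
```

Run:
```python
from h import *
o=get_obs(); print(o["t"],o["tcp_pos"],o["finger_gap"])
for n in("side","top"):
    im,d=capture(n); W=cloud(n,d); cv2.imwrite(f"pics/end_{n}.png",im[:,:,::-1])
    for xy in((604,-112),(628.5,190),(600.7,308.6),(600,40),(431,343),(442.5,189)):
        m=(np.hypot(W[...,0]-xy[0],W[...,1]-xy[1])<40)&(W[...,2]<95); w=W[m&(W[...,2]>18)]
        if len(w): print(n,w[:,2].max(), w[w[:,2]>w[:,2].max()-12].mean(0))
u,v=map(int,proj("side",[600,80,20])); im=cv2.imread("pics/end_side.png")[v-85:v+60,u-90:u+130]
cv2.imwrite("pics/end.png",cv2.resize(im,None,fx=3.5,fy=3.5,interpolation=2))
```

```text
25.05 [370.61242682 340.94148709 212.622264  ] 0.9972014629406506
side 71.95254651488534 [ 605.81099864 -112.27500649   64.79740693]
side 66.15931392458036 [629.23218927 188.62020512  59.22251759]
side 90.12158063118278 [600.3661961  307.02296221  84.35385498]
side 43.142546910995485 [599.88058117  38.5978946   37.80064981]
side 28.850363023783675 [431.13160977 343.59020686  23.57991014]
side 25.308758650273948 [441.94322304 189.55884752  22.2618681 ]
top 72.67333997944543 [ 605.36670531 -111.97682284   65.81922146]
top 67.39015932731726 [628.36463472 189.31916255  59.24355711]
top 90.38101394638147 [599.38678884 307.10736159  85.76219451]
top 46.89733436721847 [598.91496779  39.08578768  38.45963868]
top 31.382317468599638 [432.68950274 341.69378597  24.76344326]
top 28.114129278576097 [443.0124184  188.4253812   22.26296446]
```

View pics/end.png

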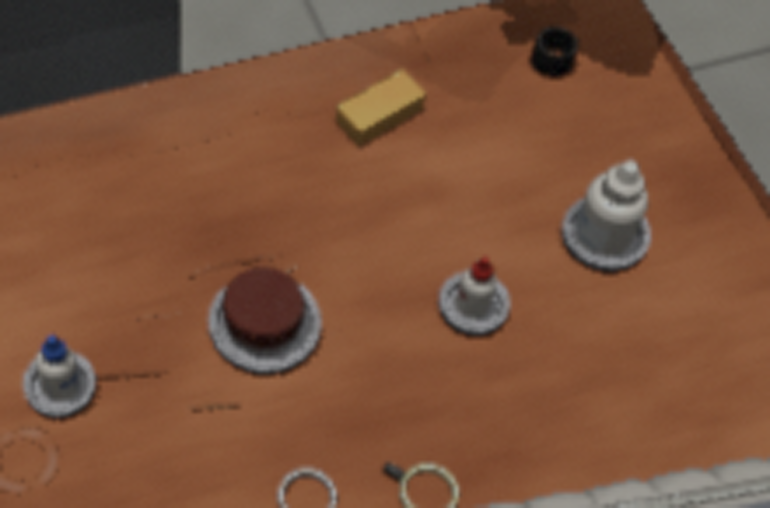

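All four stand upright in their holders: blue (60,380), jar (265,315), red (475,300) and gel (610,220). The carton and magnifier have not moved.

```bash
python3 -c "
from workcell import *
print(sign_off())"
```

```text
the job is handed in; nothing more can be done
None
```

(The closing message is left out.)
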